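# Select the range and hold the coating probe on the marked spot

## Robot

A 7-joint arm with a two-finger parallel gripper is mounted at the origin on a cart in front of the work surface, level with it; the furniture and walls round the work are solid. World frame = base frame: x ahead of the robot, y to its left, z up, the work surface at z = 0. Lengths are in mm, angles in rad, forces in N, time in s.
With the tool pointing down it reaches from about 425 to 1025 mm from the base axis. Payload 9.4 kg.
Tool frame: the origin (TCP) lies on the centre line of the jaws, within the pads' length; the fingertips stand 8 mm ahead of it and the grasp point (between the pads) lies 11 mm behind it; z points along the fingers, x is the direction in which the jaws open and shut, and the axes are right-handed (so a half turn about z gives the same grasp; the last joint's range is limited). The gripper opens to 85 mm and grips with 20 to 120 N. Pads are 22 mm wide; open, the fingers measure 114 mm over their backs; the gripper's body (76 mm by 85 mm) begins 54 mm behind the grasp point. The pads swing forward as they close: fully open they stand 13 mm farther back than shut.
Start: joints at [-1.415, 0.599, -0.003, 1.599, 0.002, 0.943, -0.08], TCP at [167.265, 705.441, 200.275] pointing down, gripper open.
Joint ranges: [-2.57, 2.57], [-0.35, 1.97], [-1.29, 1.29], [0.11, 2.56], [-1.05, 4.19], [0.11, 1.86], [-2.63, 2.63]. Speed limits (rad/s): [2.22, 2.22, 3.01, 3.01, 3.14, 3.14, 3.14].

## Interface

Orientations are given as a 3x3 rotation matrix whose columns are the frame's x, y, z axes.
In Python, from workcell import r, viewer gives the robot as it stands.
- The arm moves only by the shell command python3 -m inch 'ROWS' [FORCE]. ROWS is JSON, a list of rows, each a list of 7 numbers: the shift along the tool's x, y, z in cm, then the turn, a rotation vector about the tool's x, y, z in degrees, then the opening, from -1 (shut) to 1 (fully open). In form: [[dx, dy, dz, ax, ay, az, gripper], ...]. A call has 1 to 10 rows; each row is the pose to reach, as a shift and turn from the pose commanded when the call began, along the tool's axes at that moment; what a row does not reach only later rows make up. A row lasts 1/8 s, in which the tool goes at most 62.5 mm and 10.7 degrees, less where a joint would pass 70% of its speed; a pose out of reach is approached as far as the arm can. A call with a gripper value outside its range is refused whole. The fingers move at their own pace and stop on an object; FORCE is the grip in N (left out, the last holds). Time passes only in rows, so rows that repeat a pose let the fingers close. It gives the time, the measured TCP pose, the force and the opening at its end, in the units of the state.
- r.read_state(): the state, without advancing time (a new reading comes with each control period).
- viewer.get_image(name): name is "side" or "top" or "wrist"; returns the picture (384x512x3 uint8, blue, green, red); there is no depth.
- viewer.calibration(name): a dict with "vertical_fov" (degrees; the focal length in pixels is half the picture's height over the tangent of half this angle, whatever the lens; pixels are square), "cx", "cy" (the principal point, pixels), "world_from_camera" (4x4, takes a point from camera to world coordinates). Camera axes: x right, y up, looking along -z (the intrinsics and any distortion apply to the point x, -y, -z); pixel columns grow to the right and rows downward; lengths in mm; the calibration is good to about 2 mm. A picture is of the moment at which its call begins: read the wrist's pose just before it. calibration takes no time and is no camera call; for the wrist camera it gives the pose at the moment of the call.
- r.job_done(): hands the job in, once; it reports no verdict.
The state is a dict: "t": time; "joint_positions": joint angles; "dq": joint speeds; "effort": joint torques, N m; "tcp_pos": TCP position; "tcp_rot": TCP orientation; "ft_force": force on the tool from outside, world axes, zero at the start; "torque": the same for the moment, N m; "opening": opening from 0.0 (shut) to 1.0 (fully open).
Only numpy, scipy, OpenCV 4.12 (cv2) and the standard library are available. Lean on these libraries where they do the work, as an engineer would, in place of code of your own. Each camera call takes 0.05 s, during which the arm holds its last target.

## Task

Take a coating-thickness reading: first turn the selector knob on the grey gauge unit so that its white pointer line points at the red index mark and let go of it. Then take the white probe out of its leaning rest and hold it upright, tip down, on the dot in the red ring on the metal plate, pressing gently so that its spring plunger goes in about half way. Finish while still holding it there, and leave the other things on the bench where they are.

Things in the scene. Friction and masses are not known exactly. Their poses are not given: they have to be found in the camera images.
- gauge_unit: grey gauge unit fixed to the bench, 110 (x) x 100 (y) x 31 mm high; origin at the centre of its underside, z up. A black selector knob stands on its top, its axis at x = -12 mm, y = 0; a dark screen strip lies along its +x edge. White index ticks and one longer red index mark lie round the knob on the top face. Seen from the knob's axis the red mark lies 1.25 rad clockwise (from above) of the unit's -x direction.
- selector (a joint): turn of the selector knob, rad: 0 when the pointer points to the unit's -x, growing clockwise seen from above, up to 2.5 (stop). 1.25 is the red index mark. It starts between 0.05 and 0.6; light friction (about 0.04 N m) keeps it where it is left.
- selector_grip (a point): point on the knob's vertical axis in its bar grip, 7 mm below the bar's top and 68 mm above the bench; turns with the knob. The bar runs along this frame's x and is 42 mm long, 14 mm wide and 32 mm tall, its underside (25 mm below this point) set 2 mm into a round skirt of radius 22 mm whose top is 23 mm below this point. The white pointer line on top is on the -x half of the bar.
- probe: white cordless probe, about 0.12 kg (0.7 to 1.3 of that): round barrel of diameter 22 mm and length 105 mm, with grey grip rings 52 to 89 mm up and a blue band near its lower end. Origin on the axis at the barrel's lower end, z along the barrel away from the tip. It starts leaning in its rest, its z axis 22 degrees from vertical toward the rest's -x side; the top 60 mm of the barrel stand free of the rest.
- plunger (a joint): how far the steel spring plunger (diameter 10 mm, sticking out 18 mm below the barrel when free) is pushed in, m: 0 free, 0.012 fully in. Spring 350 N/m, so half way (6 mm) is about 2.1 N.
- probe_tip (a point): centre of the plunger's flat end face, on the probe's axis: 18 mm below the probe's origin with the plunger free; moves with the plunger.
- probe_stand: leaning rest, fixed: steel base 95 x 70 x 10 mm with a black trough, 34 mm wide, open at the top and on its +x side; origin on the bench straight below the probe's lower end, 12 mm to +x of the base's centre, z up. The trough leans 22 degrees from vertical toward -x and covers the lowest 46 mm of the barrel; ledges hold it 42 mm above the bench. The probe slides out freely along its axis, 2 mm play each side.
- coated_plate: flat metal plate, fixed to the bench, 134 (x) x 198 (y) x 15 mm thick; origin at the centre of its underside, top face level at 15 mm.
- red_spot: flat red ring, outer diameter 30 and inner diameter 24 mm, with a red dot of 6 mm at its centre, on the plate's top face; origin at its centre on that face, 15 mm above the bench. The spot to be measured.
- blue_spot: the same ring and dot in blue, elsewhere on the plate; not the one to be measured. The two spots may stand in either place.
- vial: small amber vial with a black cap, 24 x 24 x 54 mm; a bystander, leave it alone. Origin at the centre of its underside.
- feeler_gauge: feeler gauge pack, 13 x 93 x 13 mm; a bystander, leave it alone. Origin at the centre of its underside.
- white_cap: white cap, 27 x 27 x 11 mm; a bystander, leave it alone. Origin at the centre of its underside.
Things that resemble listed ones, but are neither listed nor needed, are in the scene too. What is shaped like the probe_stand but blue is not meant.

How it is judged (in metres and radians):
On the way, in this order (a step that is already met when the one before it is completed fails the run):
1. the selector is set to the red index mark and let go (value of joint selector between 1.13 and 1.37 rad and contact force between the fingers and gauge_unit below 0.05 N), for 0.2 s.
2. the probe is out of its rest, in the gripper (distance between probe and probe_stand above 0.1 m and contact force between probe and probe_stand below 0.05 N and contact force between the fingers and probe above 1 N), for 0.2 s.
At the end, for the whole second after the job is handed in: The selector stands within 0.12 rad of the red mark; the probe is held still in the fingers, upright within 8 degrees, tip down within 8 mm of the centre of the red spot, its plunger pressed in by 3 to 9.5 mm against the plate with 0.8 to 5 N, and it touches neither its rest nor the gauge unit (value of joint selector between 1.13 and 1.37 rad and horizontal distance between probe_tip and red_spot below 0.008 m and angle between probe's own z axis and vertical below 0.14 rad and height (world z) of probe above 0.015 m and value of joint plunger between 0.003 and 0.0095 m and contact force between probe and coated_plate between 0.8 and 5 N and contact force between the fingers and probe above 1 N and contact force between probe and probe_stand below 0.05 N and contact force between probe and gauge_unit below 0.05 N and linear speed of probe below 0.01 m/s); the arm keeps its last pose, push and grip.
It fails at once if the probe is pressed hard on the plate (over 12 N) (contact force between probe and coated_plate above 12 N).
It fails at once if a bystander is pushed away (over 20 mm) (distance of any of vial, feeler_gauge, white_cap from where it was at the start of the episode above 0.02 m).
It also fails if it takes over 51 s, if anything falls off the work surface, if the arm or the gripper's body presses on something with over 40 N, if the wrist force passes 120 N, or if a joint passes its speed limit or range.

## Working session

There is one attempt and no reset: what is moved stays moved. The work goes in short steps, Python scripts to look and compute and a shell command to move; the robot and the scene stay as the last step left them, time stands still between calls to the robot, and variables do not carry over. Pictures are saved under pics/ and viewed, and the job is handed in when it is done.

```bash
ls; mkdir -p pics; python3 - <<'E'
from workcell import r, viewer
import cv2, numpy as np
s=r.read_state()
for k,v in s.items(): print(k,np.round(v,3).tolist())
for n in ("side","top","wrist"):
    c=viewer.calibration(n); print(n,{k:(np.round(v,4).tolist()) for k,v in c.items()})
    im=viewer.get_image(n); cv2.imwrite(f"pics/{n}0.png",im)
E
```

```text
pics
t 0.0
joint_positions [-1.415, 0.6, -0.003, 1.6, 0.002, 0.943, -0.08]
dq [-0.0, 0.0, -0.002, -0.002, 0.002, 0.002, 0.0]
effort [-0.001, -77.645, 1.565, -25.8, 0.012, 0.009, -0.0]
tcp_pos [167.151, 704.969, 199.432]
tcp_rot [[0.231, 0.973, -0.0], [0.973, -0.231, -0.001], [-0.001, 0.0, -1.0]]
ft_force [0.613, 0.162, 0.145]
torque [-0.0, 0.05, -0.049]
opening 1.002
side {'vertical_fov': 57.1203, 'cx': 255.3667, 'cy': 188.1157, 'world_from_camera': [[0.9993, 0.0121, -0.035, 473.2512], [-0.0341, 0.6706, -0.7411, -947.0226], [0.0145, 0.7418, 0.6705, 699.7445], [0.0, 0.0, 0.0, 1.0]]}
top {'vertical_fov': 54.0099, 'cx': 249.4412, 'cy': 195.2464, 'world_from_camera': [[-0.0099, 0.9969, -0.0779, 400.9812], [-1.0, -0.0098, 0.0017, -249.3788], [0.001, 0.0779, 0.997, 1300.5588], [0.0, 0.0, 0.0, 1.0]]}
wrist {'vertical_fov': 69.4338, 'cx': 257.605, 'cy': 192.5022, 'world_from_camera': [[0.2309, -0.938, -0.2586, 100.8085], [0.973, 0.2226, 0.0614, 720.2312], [-0.0, -0.2658, 0.964, 372.6364], [0.0, 0.0, 0.0, 1.0]]}
```

View pics/side0.png

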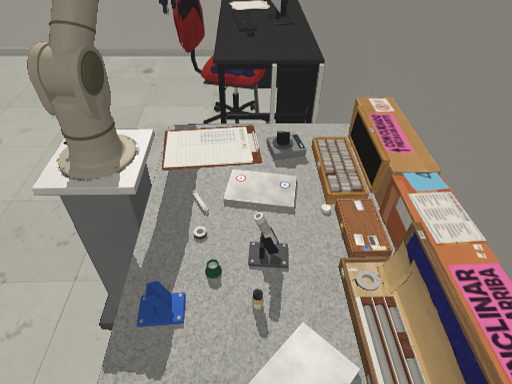

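View pics/top0.png

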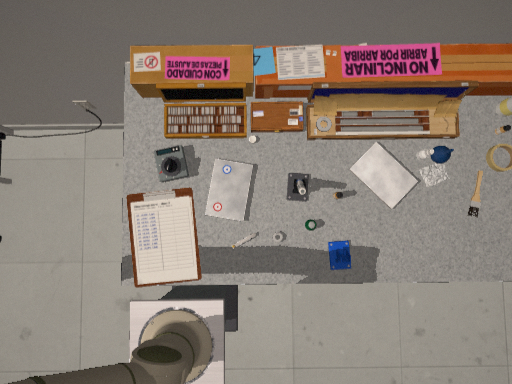

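View pics/wrist0.png

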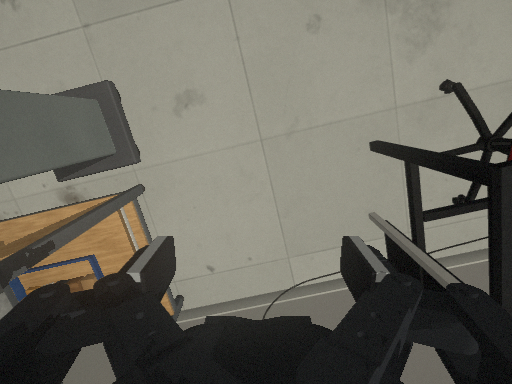

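```bash
cat > h.py <<'E'
import numpy as np, cv2
from workcell import r, viewer
def cal(n):
    c=viewer.calibration(n); return c
def ray(c,u,v,h=384):
    f=h/2/np.tan(np.radians(c["vertical_fov"])/2)
    M=np.array(c["world_from_camera"])
    d=M[:3,:3]@np.array([(u-c["cx"])/f,-(v-c["cy"])/f,-1.0])
    return M[:3,3],d
def atz(c,u,v,z):
    o,d=ray(c,u,v); return o+d*(z-o[2])/d[2]
def proj(c,p):
    f=192/np.tan(np.radians(c["vertical_fov"])/2)
    M=np.array(c["world_from_camera"]); q=M[:3,:3].T@(np.array(p,float)-M[:3,3])
    return np.array([c["cx"]+f*q[0]/-q[2], c["cy"]-f*q[1]/-q[2]])
def crop(im,u0,v0,u1,v1,k,name):
    cv2.imwrite(f"pics/{name}.png",cv2.resize(im[v0:v1,u0:u1],None,fx=k,fy=k,interpolation=cv2.INTER_CUBIC))
E
python3 - <<'E'
from h import *
t=cv2.imread("pics/top0.png"); s=cv2.imread("pics/side0.png")
crop(t,145,135,265,225,6,"t_a"); crop(t,265,160,365,280,5,"t_b")
crop(s,215,120,325,280,3.7,"s_a") if 0 else crop(s,210,125,320,275,4,"s_a")
c=cal("top")
for nm,u,v,z in [("knob",171,165,75),("blue",227,170,15),("red",217,206,15),("stand",298,186,10),("vial",338,195,54),("cap?",252,139,11),("feel?",243,240,13),("roll",279,237,11)]:
    print(nm,atz(c,u,v,z).round(1))
E
```

```text
knob [598.8   5.   75. ]
blue [ 589.3 -175.3   15. ]
red [ 465.7 -140.5   15. ]
stand [ 532.1 -419.1   10. ]
vial [ 496.3 -545.6   54. ]
cap? [ 697.6 -262.5   11. ]
feel? [ 349.3 -228.2   13. ]
roll [ 358.2 -350.8   11. ]
```

View pics/t_a.png

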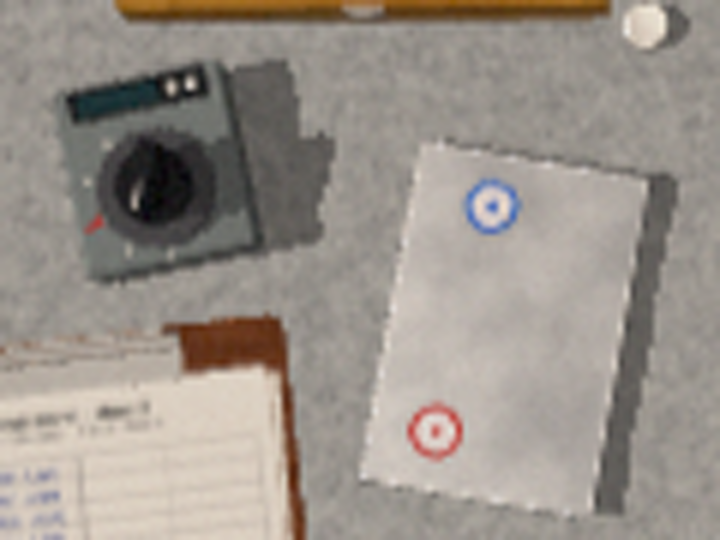

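View pics/t_b.png

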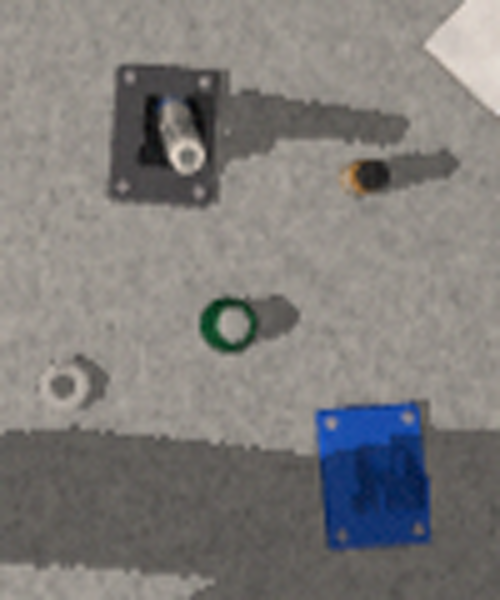

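View pics/s_a.png

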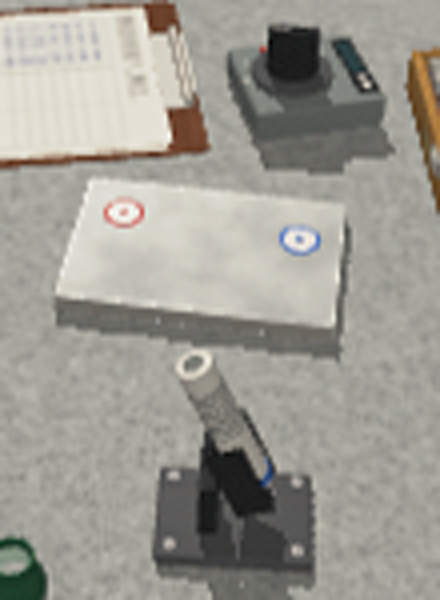

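Candidates, as pixels in the top picture:
- **Knob:** black knob on the grey unit (171,164). It is the only one.
- **Probe and rest:** grey-based rest with the white barrel (300,185). The blue rest (340,255) and the white stick (243,240) are not meant.
- **Spot:** red ring (217,206), not the blue ring (227,170).
- **Bystanders and others:** amber vial (338,195), white cap (252,139), ring (279,237), green pot (310,225).

In the crop, the red mark sits lower left of the knob, as described. I'll bring the wrist camera over the knob.

```bash
python3 -m inch '[[-29,29,0,0,0,0,1],[-58,58.3,0,0,0,0,1],[-58,58.3,0,0,0,0,1],[-58,58.3,0,0,0,0,1],[-58,58.3,0,0,0,0,1],[-58,58.3,0,0,0,0,1],[-58,58.3,0,0,0,0,1],[-58,58.3,0,0,0,0,1],[-58,58.3,0,0,0,0,1],[-58,58.3,0,0,0,0,1]]'
```

```text
t: 1.4
tcp_pos: [497.5, 172.5, 200.4]
tcp_rot: [[0.23, 0.973, 0.0], [0.973, -0.23, 0.0], [0.0, 0.0, -1.0]]
ft_force: [1.6, 0.8, 1.2]
opening: 1.003
```

```bash
python3 -m inch '[[-6.5,6.5,0,0,0,0,1],[-13.9,13.8,0,0,0,0,1],[-13.9,13.8,0,0,0,0,1],[-13.9,13.8,0,0,0,0,1],[-13.9,13.8,0,0,0,0,1]]'; python3 - <<'E'
from h import *
s=r.read_state(); c=cal("wrist"); im=viewer.get_image("wrist")
import pickle; pickle.dump(c,open("w1.pkl","wb"))
print(np.round(s["tcp_pos"],1),np.round(s["joint_positions"],2),np.round(s["dq"],2))
cv2.imwrite("pics/w1.png",im)
E
```

```text
t: 2.02
tcp_pos: [598.6, 6.9, 199.9]
tcp_rot: [[0.232, 0.973, -0.001], [0.973, -0.232, 0.0], [-0.0, -0.001, -1.0]]
ft_force: [-1.4, 0.8, 0.3]
opening: 1.001
[598.6   6.9 199.9] [-0.15  0.45  0.06  1.9  -0.04  0.8   1.27] [-0.04 -0.01 -0.02  0.01 -0.    0.   -0.01]
```

View pics/w1.png

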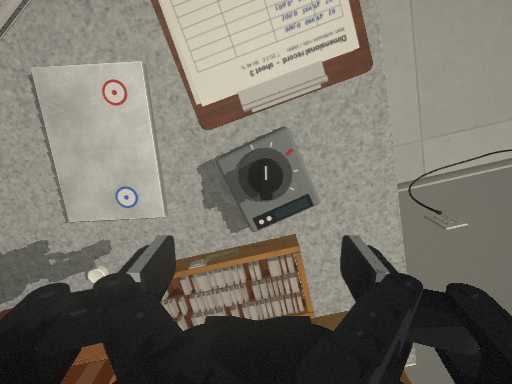

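```bash
python3 - <<'E'
from h import *
im=cv2.imread("pics/w1.png"); crop(im,205,115,325,240,6,"w1k" ) if 0 else crop(im,210,120,330,240,5,"w1k"); crop(im,20,50,180,230,3.3,"w1p")
E
```

```text
(no output)
```

View pics/w1k.png

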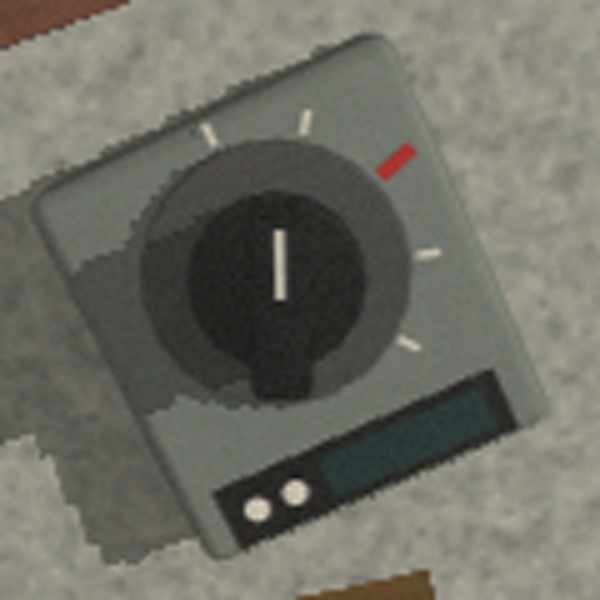

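View pics/w1p.png

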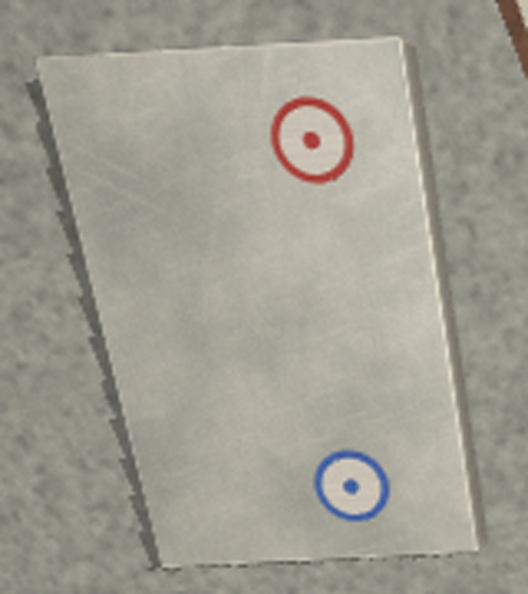

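```bash
python3 - <<'E'
from h import *
import pickle; c=pickle.load(open("w1.pkl","rb"))
P=lambda u,v,z,o=(210,120),k=5: atz(c,o[0]+(u+.5)/k-.5,o[1]+(v+.5)/k-.5,z)
sk=np.array([P(277,138,45),P(277,408,45),P(141,273,45),P(411,273,45)]); print("skirt",sk.round(1), sk[:2].mean(0),sk[2:].mean(0))
a,b=P(280,230,75),P(280,300,75); print("ptr",a.round(1),b.round(1),np.degrees(np.arctan2(*(a-b)[1::-1])))
ra,rb=P(381,174,31),P(412,151,31); print("red",ra.round(1),rb.round(1),np.degrees(np.arctan2(*(rb-ra)[1::-1])))
# box corners
for n,u,v in [("A",35,195),("B",380,35),("C",550,420),("D",215,555)]: print(n,P(u,v,31).round(1))
e=[P(250,395,44),P(312,395,44)];print("barbottom",np.round(e,1))
print("red",P(312,140,15,(20,50),3.3).round(1),"blue",P(351,486,15,(20,50),3.3).round(1))
ct=viewer.calibration("top"); 
K=P(280,300,75)
print(atz(ct,145+436/6,135+431/6,15).round(1))
E
```

```text
skirt [[568.5  22.7  45. ]
 [633.2   7.8  45. ]
 [592.4 -16.5  45. ]
 [607.5  46.9  45. ]] [600.83813068  15.24979433  45.        ] [599.93278867  15.21610011  45.        ]
ptr [584.7  18.8  75. ] [599.9  15.3  75. ] 167.01014002154508
red [584.6  45.7  31. ] [580.8  54.3  31. ] 113.67076879702205
A [569.8 -38.7  31. ]
B [551.9  52.4  31. ]
C [657.1  75.2  31. ]
D [673.5 -18.1  31. ]
barbottom [[628.6   2.   44. ]
 [632.2  16.9  44. ]]
red [ 464.2 -140.8   15. ] blue [ 593. -174.   15.]
[ 462.8 -142.8   15. ]
```

The enlarged view shows:
- The white pointer line runs straight up, from crop (280,300) to (280,230).
- The red tick is at crop (397,162).
- The knob axis is near world (600.6,15.3), from the skirt and from the box corners with the 12 mm offset. The unit's yaw is about 11.3°.
- The pointer is at 167°, so the selector reads about 0.42 and needs about 48° clockwise.

The red spot lies at (464,-141), and both cameras agree on that to about 2 mm.

The tool's x axis is already square to the bar, so I'll go down.

```bash
python3 -m inch '[[0.85,0,5,0,0,0,1],[0.85,0,10,0,0,0,1],[0.85,0,14.1,0,0,0,1],[0.85,0,14.1,0,0,0,1],[0.85,0,14.1,0,0,0,1]]' 20; python3 - <<'E'
from h import *
s=r.read_state(); c=cal("wrist"); im=viewer.get_image("wrist")
cv2.imwrite("pics/w2.png",im)
E
```

```text
t: 2.7
tcp_pos: [601.3, 16.7, 60.6]
tcp_rot: [[0.229, 0.973, 0.001], [0.973, -0.229, 0.0], [0.001, 0.001, -1.0]]
ft_force: [0.7, -0.2, -0.4]
opening: 1.004
```

View pics/w2.png

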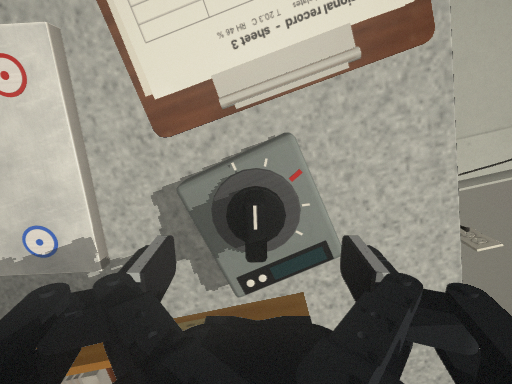

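The knob sits midway between the fingers, at pixel (256,215). I'll close on it.

```bash
python3 -m inch '[[0,0,0.2,0,0,0,-1],[0,0,0.2,0,0,0,-1],[0,0,0.2,0,0,0,-1],[0,0,0.2,0,0,0,-1],[0,0,0.2,0,0,0,-1],[0,0,0.2,0,0,0,-1]]' 20
```

```text
t: 3.5
tcp_pos: [600.8, 15.4, 57.2]
tcp_rot: [[0.231, 0.973, -0.0], [0.973, -0.231, -0.0], [-0.0, -0.0, -1.0]]
ft_force: [0.3, 0.4, -0.6]
opening: 0.002
```

```bash
python3 - <<'E'
from h import *
s=r.read_state(); c=cal("wrist"); im=viewer.get_image("wrist")
print(s["opening"],proj(c,np.array(s["tcp_pos"])))
cv2.imwrite("pics/w3.png",im); im=viewer.get_image("side");crop(im,230,100,340,180,6,"s3")
E
```

```text
0.001610598967042204 [258.30836961 221.87284941]
```

View pics/w3.png

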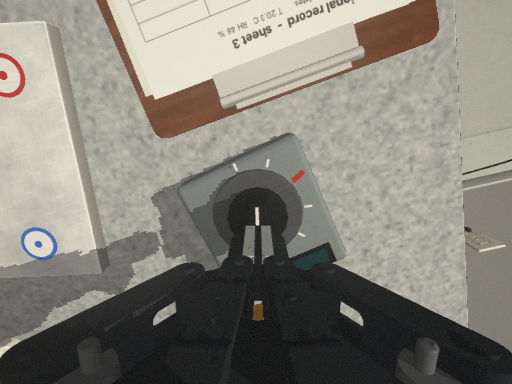

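View pics/s3.png

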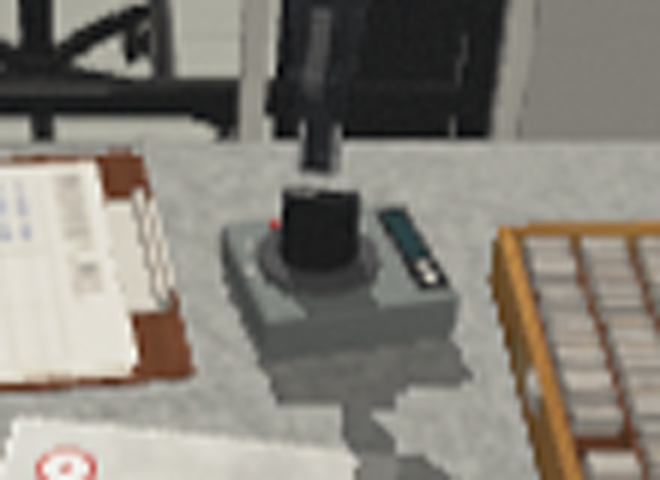

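```bash
python3 - <<'E'
from h import *
c=cal("side"); k=6
for p in [(600.8,15.4,57),(600.8,15.4,49),(600.8,15.4,75),(600.8,15.4,45),(600.8,15.4,31),(601,15,90),(464,-141,15)]:
    q=proj(c,p); print(p,q.round(1),((q-[230,100]+.5)*k-.5).round(0))
w=cal("wrist"); s=r.read_state()
for z in (49,57,75,100): print(z,proj(w,(600.8,15.4,z)).round(1))
E
```

```text
(600.8, 15.4, 57) [281.6 135.9] [312. 218.]
(600.8, 15.4, 49) [281.4 137.9] [311. 230.]
(600.8, 15.4, 75) [281.9 131.2] [314. 190.]
(600.8, 15.4, 45) [281.3 138.9] [310. 236.]
(600.8, 15.4, 31) [281.1 142.5] [309. 257.]
(601, 15, 90) [282.3 127.2] [316. 166.]
(464, -141, 15) [239.8 177.3] [ 61. 466.]
49 [258.2 217.5]
57 [258.2 221.7]
75 [258.3 232.6]
100 [258.5 252.2]
```

```bash
python3 - <<'E'
from h import *
im=viewer.get_image("side");crop(im,255,95,310,150,11,"s4"); cv2.imwrite("pics/s4full.png",im)
im=cv2.imread("pics/w3.png");crop(im,205,150,315,270,5,"w3c")
print(r.read_state()["ft_force"])
E
```

```text
[ 1.26183781 -0.33040328 -0.23551333]
```

View pics/s4.png

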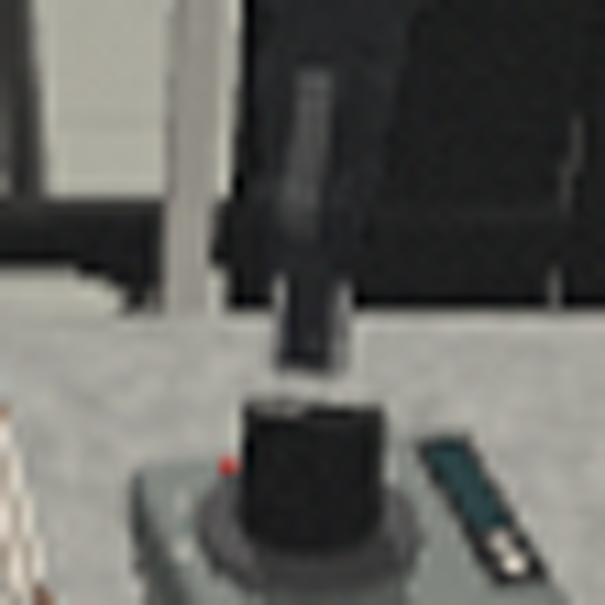

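View pics/w3c.png

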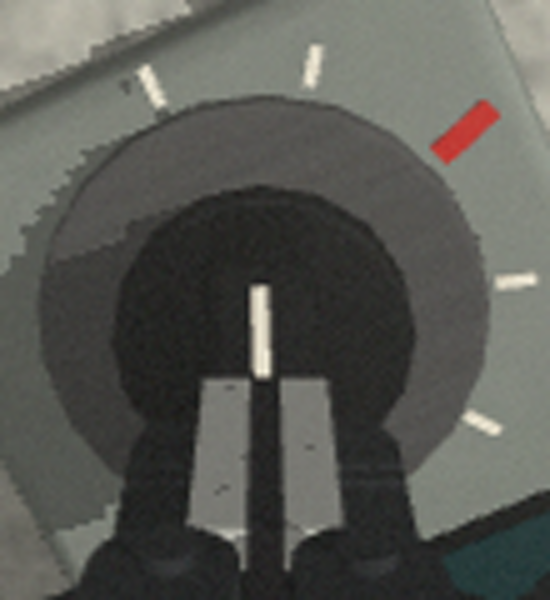

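```bash
python3 - <<'E'
from h import *
s=r.read_state(); w=cal("wrist"); c=cal("side")
T=np.array(s["tcp_pos"]);R=np.array(s["tcp_rot"])
print("tcp",T.round(1),"cam in tool",(R.T@(np.array(w["world_from_camera"])[:3,3]-T)).round(1))
for dz in (8,0,-11,-20,-30,-40):
    p=T+R@np.array([0,-11,dz]); q=T+R@np.array([0,0,dz])
    print(dz,proj(w,p).round(1),proj(c,q).round(1),((proj(c,q)-[255,95]+.5)*11-.5).round())
E
```

```text
tcp [600.9  15.5  57.3] cam in tool [  -0.7  -68.1 -173.1]
8 [258.3 202.6] [281.4 137.8] [296. 476.]
0 [258.4 206.2] [281.6 135.8] [297. 454.]
-11 [258.4 211.8] [281.8 132.9] [300. 422.]
-20 [258.5 216.9] [282.  130.6] [302. 396.]
-30 [258.6 223.3] [282.2 127.9] [304. 367.]
-40 [258.7 230.4] [282.4 125.2] [306. 337.]
```

Both views put the fingertips about 30 mm behind the reported TCP, at z≈88 where 49 is stated. The shut jaws above a visible gap over the knob confirm it. I'll trust the pictures, so I'm opening and lowering in checked steps.

```bash
python3 -m inch '[[0,0,0,0,0,0,1],[0,0,0,0,0,0,1],[0,0,0,0,0,0,1],[0,0,0,0,0,0,1],[0,0,1,0,0,0,1],[0,0,1.8,0,0,0,1],[0,0,1.8,0,0,0,1]]' 20; python3 - <<'E'
from h import *
im=viewer.get_image("side");crop(im,245,95,320,160,8,"s5")
im=viewer.get_image("wrist");cv2.imwrite("pics/w5.png",im)
E
```

```text
t: 4.53
tcp_pos: [600.2, 15.4, 38.2]
tcp_rot: [[0.231, 0.973, -0.002], [0.973, -0.231, -0.0], [-0.001, -0.002, -1.0]]
ft_force: [-0.3, -0.7, 0.4]
opening: 0.998
```

View pics/s5.png

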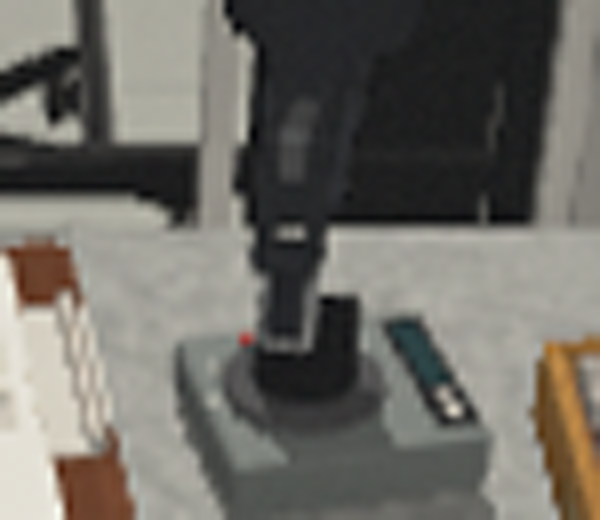

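View pics/w5.png

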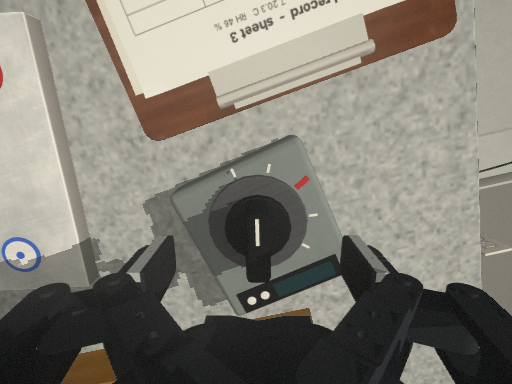

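```bash
python3 - <<'E'
from h import *
import pickle; c=pickle.load(open("w1.pkl","rb"))
P=lambda u,v,z,o=(210,120),k=5: atz(c,o[0]+(u+.5)/k-.5,o[1]+(v+.5)/k-.5,z)
print("bar far end top",P(250,400,75).round(1),P(312,400,75).round(1))
print("ptr",P(280,230,75).round(1),P(280,300,75).round(1))
im=cv2.imread("pics/w5.png");crop(im,195,160,325,320,4,"w5c")
s=cal("side")
T=np.array([600.2,15.4]); 
for z in (45,55,60,65,70): print(z,proj(s,(T[0]-.231*45,T[1]-.973*45,z)).round(1))
E
```

```text
bar far end top [620.7   3.6  75. ] [624.   17.1  75. ]
ptr [584.7  18.8  75. ] [599.9  15.3  75. ]
45 [279.1 146.8]
55 [279.3 144.2]
60 [279.4 142.9]
65 [279.5 141.6]
70 [279.6 140.2]
```

View pics/w5c.png

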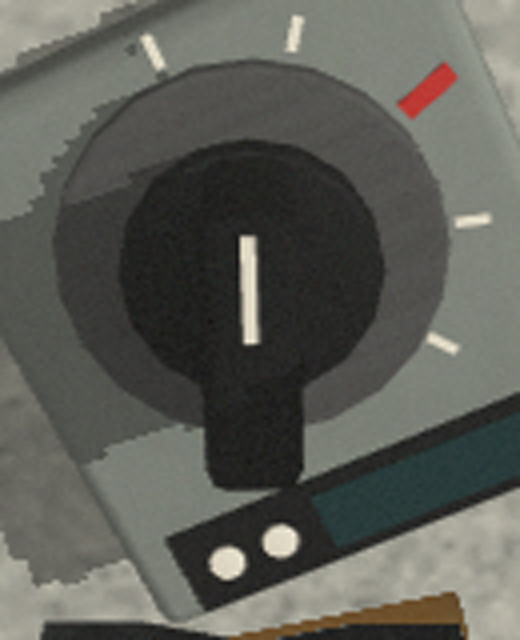

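```bash
python3 -m inch '[[0,0.2,1,0,0,0,1],[0,0.2,1.6,0,0,0,1],[0,0.2,1.6,0,0,0,1],[0,0.2,1.6,0,0,0,-1],[0,0.2,1.6,0,0,0,-1],[0,0.2,1.6,0,0,0,-1],[0,0.2,1.6,0,0,0,-1],[0,0.2,1.6,0,0,0,-1],[0,0.2,1.6,0,0,0,-1]]' 20; python3 - <<'E'
from h import *
im=viewer.get_image("side");crop(im,245,95,320,160,8,"s6")
E
```

```text
t: 5.75
tcp_pos: [602.8, 14.8, 23.5]
tcp_rot: [[0.231, 0.973, 0.0], [0.973, -0.231, -0.0], [-0.0, 0.0, -1.0]]
ft_force: [-0.7, -1.4, 3.6]
opening: 0.159
```

View pics/s6.png

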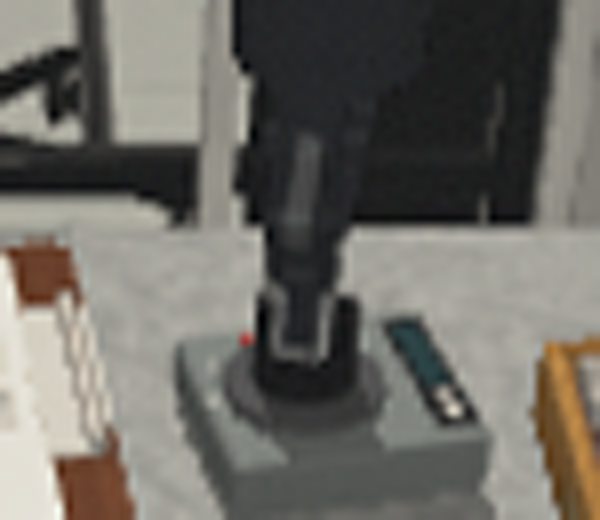

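The opening of 0.159 is about 13.5 mm, so the bar is gripped, and the pads are seen on the bar at crop (300,330). Now I'll turn it 48° clockwise.

```bash
python3 -m inch '[[0,0,0,0,0,8,-1],[0,0,0,0,0,16,-1],[0,0,0,0,0,24,-1],[0,0,0,0,0,32,-1],[0,0,0,0,0,40,-1],[0,0,0,0,0,48,-1],[0,0,0,0,0,48,-1],[0,0,0,0,0,48,-1]]' 20
```

```text
t: 6.8
tcp_pos: [603.4, 15.6, 23.5]
tcp_rot: [[0.876, 0.483, 0.001], [0.483, -0.876, 0.0], [0.001, 0.0, -1.0]]
ft_force: [1.6, 2.8, 3.5]
opening: 0.158
```

```bash
python3 -m inch '[[0,0,0,0,0,0,1],[0,0,0,0,0,0,1],[0,0,0,0,0,0,1],[0,0,-5,0,0,0,1],[0,0,-10,0,0,0,1],[0,0,-15,0,0,0,1],[0,0,-15,0,0,0,1]]' 20; python3 - <<'E'
from h import *
import pickle
s=r.read_state(); c=cal("wrist"); im=viewer.get_image("wrist"); pickle.dump(c,open("w7.pkl","wb"))
print(np.round(s["joint_positions"],2))
cv2.imwrite("pics/w7.png",im)
E
```

```text
t: 7.68
tcp_pos: [604.8, 14.8, 177.0]
tcp_rot: [[0.877, 0.48, 0.007], [0.48, -0.877, 0.001], [0.006, 0.002, -1.0]]
ft_force: [0.5, 1.2, -0.8]
opening: 1.001
[-0.38  0.5   0.38  1.93 -0.26  0.75  0.65]
```

View pics/w7.png

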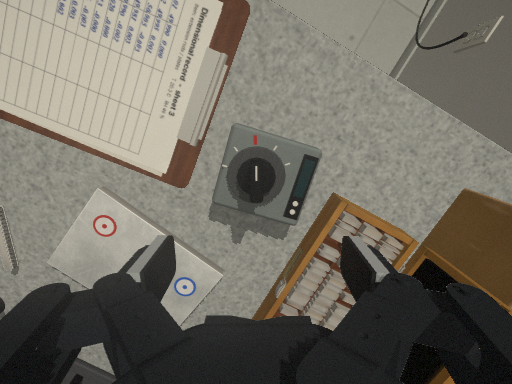

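```bash
python3 - <<'E'
from h import *
im=cv2.imread("pics/w7.png"); crop(im,205,115,330,230,5,"w7c")
im=cv2.imread("pics/side0.png"); crop(im,240,200,300,280,8,"s0p")
E
```

```text
(no output)
```

View pics/w7c.png

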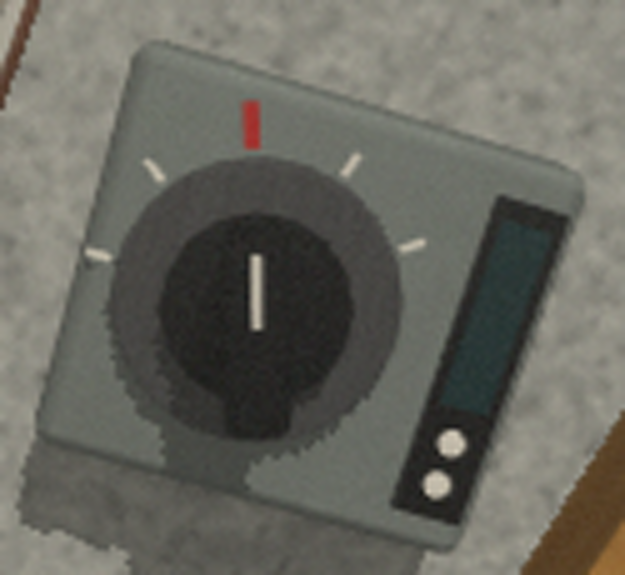

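View pics/s0p.png

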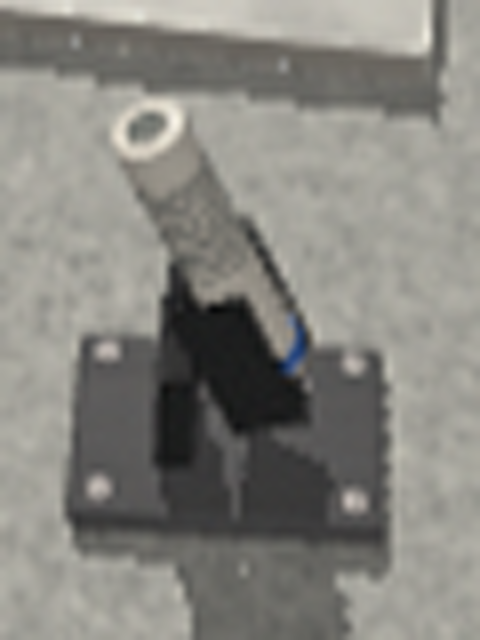

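The pointer, crop (257,330) to (256,255), now points at the red mark, crop (252,125), within about 2°. Next is the probe. I'll triangulate it from the first pictures and bring the wrist camera over.

```bash
cat >> h.py <<'E'
def tri(*rs):
    A=np.zeros((3,3));b=np.zeros(3)
    for o,d in rs:
        d=d/np.linalg.norm(d);M=np.eye(3)-np.outer(d,d);A+=M;b+=M@o
    p=np.linalg.solve(A,b); return p,[np.linalg.norm((np.eye(3)-np.outer(d,d)/(d@d))@(p-o)) for o,d in rs]
E
python3 -m inch '[[-5,5,0,0,0,0,1],[-14,16,-1,0,0,0,1],[-28.2,31.8,-2.5,0,0,0,1],[-28.2,31.8,-2.5,0,0,0,1],[-28.2,31.8,-2.5,0,0,0,1],[-28.2,31.8,-2.5,0,0,0,1],[-28.2,31.8,-2.5,0,0,0,1],[-28.2,31.8,-2.5,0,0,0,1],[-28.2,31.8,-2.5,0,0,0,1],[-28.2,31.8,-2.5,0,0,0,1]]'
python3 - <<'E'
from h import *
import pickle
t=cal("top");s=cal("side")
q=lambda u,v,o,k:(o[0]+(u+.5)/k-.5,o[1]+(v+.5)/k-.5)
print("probe top",tri(ray(t,*q(188,157,(265,160),5)),ray(s,*q(150,128,(240,200),8))))
hs=np.array([atz(t,*q(u,v,(265,160),5),10) for u,v in [(128,75),(205,82),(122,187),(199,192)]]); print(hs.round(1),hs.mean(0))
hs=np.array([atz(s,*q(u,v,(240,200),8),10) for u,v in [(107,349),(354,364),(98,488),(354,499)]]); print(hs.round(1),hs.mean(0))
st=r.read_state(); c=cal("wrist"); im=viewer.get_image("wrist"); pickle.dump(c,open("w8.pkl","wb"))
cv2.imwrite("pics/w8.png",im); print(np.round(st["joint_positions"],2), np.round(st["dq"],2))
E
```

```text
t: 8.98
tcp_pos: [508.3, -397.4, 197.4]
tcp_rot: [[0.876, 0.482, -0.001], [0.482, -0.876, 0.001], [-0.0, -0.002, -1.0]]
ft_force: [-0.1, 0.3, 0.3]
opening: 0.998
probe top (array([ 504.74698568, -415.09989535,  137.16410228]), [np.float64(1.2796286408165338), np.float64(1.2796286408164212)])
[[ 571.9 -393.    10. ]
 [ 566.5 -446.    10. ]
 [ 494.4 -387.5   10. ]
 [ 490.5 -440.3   10. ]] [ 530.81484804 -416.69859966   10.        ]
[[ 496.3 -388.7   10. ]
 [ 572.6 -396.3   10. ]
 [ 492.1 -441.1   10. ]
 [ 567.8 -446.8   10. ]] [ 532.19242572 -418.21590379   10.        ]
[ 0.33  0.53  0.37  1.81 -0.25  0.85  1.32] [-0.01 -0.01  0.01 -0.01  0.   -0.   -0.  ]
```

View pics/w8.png

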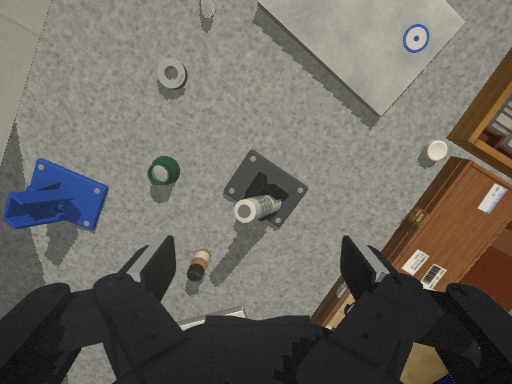

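```bash
python3 - <<'E'
from h import *
import pickle
c=pickle.load(open("w8.pkl","rb"))
y=np.radians(-4.2); X=np.array([np.cos(y),np.sin(y),0])
o=np.array([531.7,-417.5,0])+12*X+[0,0,42]
a=-np.sin(np.radians(22))*X+[0,0,np.cos(np.radians(22))]
print("axis",a.round(4),"orig",o.round(1))
im=cv2.imread("pics/w8.png")
k=6;u0,v0=205,140
big=cv2.resize(im[v0:v0+100,u0:u0+120],None,fx=k,fy=k,interpolation=cv2.INTER_CUBIC)
for d in (0,46,52,89,105):
    p=(proj(c,o+a*d)-[u0,v0]+.5)*k-.5; cv2.circle(big,tuple(int(t) for t in p),4,(0,0,255),-1)
cv2.imwrite("pics/w8c.png",big)
s=r.read_state(); R=np.array(s["tcp_rot"]);T=np.array(s["tcp_pos"])
z1=-a; z0=R[:,2]; v=np.cross(z0,z1); v=v/np.linalg.norm(v)*np.degrees(np.arccos(z0@z1))
rt=R.T@v; print("rotvec tool deg",rt.round(2))
R1=cv2.Rodrigues(np.radians(v))[0]@R; print(R1.round(3))
# target: grip tip (real) TCPoff: tips shut 31 behind TCP
for L in (62,):
    for off in (-31,):
        tcp=o+a*(L+off); print("tcp target",tcp.round(1),"delta tool cm",(R.T@(tcp-T)/10).round(2))
        app=o+a*(L+off+80); print("approach",app.round(1),"delta tool",(R.T@(app-T)/10).round(2))
E
```

```text
axis [-0.3736  0.0274  0.9272] orig [ 543.7 -418.4   42. ]
rotvec tool deg [-12.05  18.45   0.  ]
[[ 0.816  0.442  0.374]
 [ 0.486 -0.874 -0.027]
 [ 0.314  0.204 -0.927]]
tcp target [ 532.1 -417.5   70.7] delta tool cm [ 1.11  2.91 12.69]
approach [ 502.2 -415.3  144.9] delta tool [-1.41  1.26  5.28]
```

View pics/w8c.png

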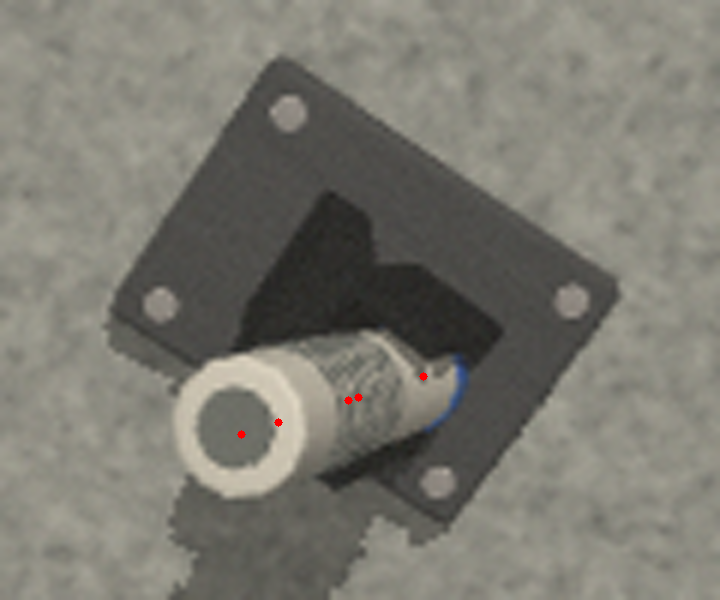

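The model dots for the lower end, rings and top lie on the barrel in the close crop, with the top at (241,434). This is the white probe in the grey rest. I'll go to the tilted approach along its axis.

```bash
python3 -m inch '[[-0.5,0.5,1,-4,6,0,1],[-1,1,3,-8,12,0,1],[-1.41,1.26,5.28,-12.05,18.45,0,1],[-1.41,1.26,5.28,-12.05,18.45,0,1],[-1.41,1.26,5.28,-12.05,18.45,0,1],[-1.41,1.26,5.28,-12.05,18.45,0,1]]'
python3 - <<'E'
from h import *
s=r.read_state(); R=np.array(s["tcp_rot"]);T=np.array(s["tcp_pos"])
o=np.array([543.7,-418.4,42.]);a=np.array([-0.3736,0.0274,0.9272])
print("tilt err",np.degrees(np.arccos(-a@R[:,2])), "axis pos in tool", (R.T@(o+a*31-T)).round(1), np.round(s["joint_positions"],2))
im=viewer.get_image("wrist");cv2.imwrite("pics/w9.png",im)
im=viewer.get_image("side");crop(im,205,140,325,270,4.5,"s9")
E
```

```text
t: 9.78
tcp_pos: [502.7, -416.5, 146.0]
tcp_rot: [[0.816, 0.441, 0.374], [0.486, -0.873, -0.029], [0.314, 0.206, -0.927]]
ft_force: [-0.7, 0.2, -0.1]
opening: 0.997
tilt err nan axis pos in tool [-0.2 -1.6 80.8] [ 0.78  0.5  -0.07  2.08 -0.66  0.32  1.83]<stdin>:4: RuntimeWarning: invalid value encountered in arccos
```

View pics/w9.png

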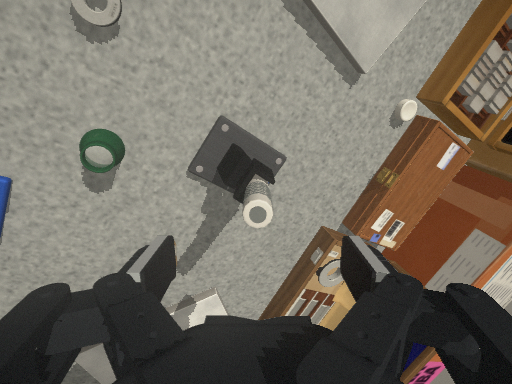

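View pics/s9.png

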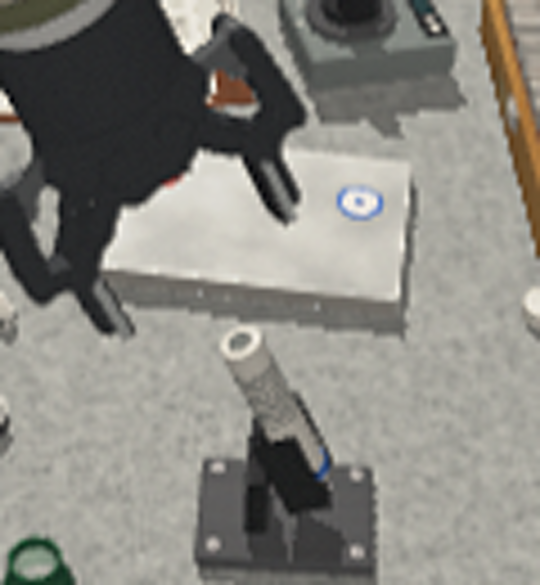

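```bash
python3 -m inch '[[0,-0.1,3,0,0,0,1],[0,-0.1,6,0,0,0,1],[0,-0.1,8,0,0,0,1],[0,-0.1,8,0,0,0,1],[0,-0.1,8,0,0,0,1]]' 45
python3 - <<'E'
from h import *
s=r.read_state(); R=np.array(s["tcp_rot"]);T=np.array(s["tcp_pos"])
o=np.array([543.7,-418.4,42.]);a=np.array([-0.3736,0.0274,0.9272])
print("axis pos in tool", (R.T@(o+a*31-T)).round(1))
im=viewer.get_image("wrist");cv2.imwrite("pics/w10.png",im)
im=viewer.get_image("side");crop(im,205,140,325,270,4.5,"s10")
E
```

```text
t: 10.5
tcp_pos: [531.1, -418.7, 71.8]
tcp_rot: [[0.816, 0.44, 0.374], [0.485, -0.874, -0.03], [0.314, 0.206, -0.927]]
ft_force: [0.5, 0.0, -0.0]
opening: 1.001
axis pos in tool [ 1.  -0.8  1.3]
```

View pics/w10.png

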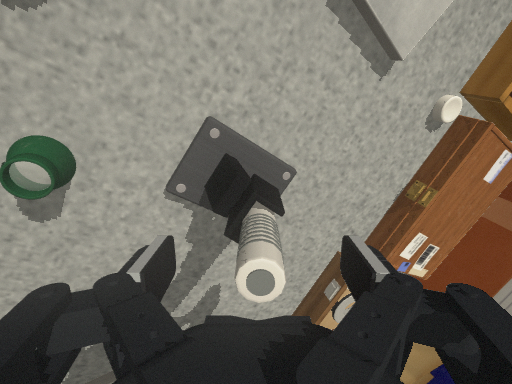

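View pics/s10.png

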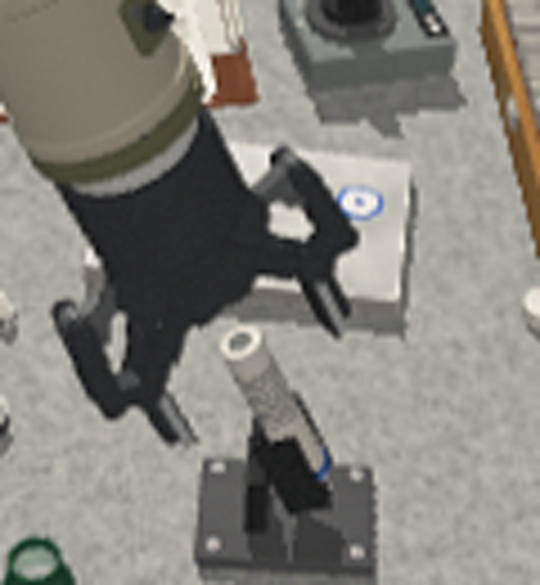

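```bash
python3 -m inch '[[0,0,0,0,0,0,-1],[0,0,0,0,0,0,-1],[0,0,0,0,0,0,-1],[0,0,0,0,0,0,-1],[0,0,0,0,0,0,-1],[0,0,0,0,0,0,-1]]' 45
python3 - <<'E'
from h import *
im=viewer.get_image("wrist");cv2.imwrite("pics/w11.png",im)
im=viewer.get_image("side");crop(im,205,140,325,270,4.5,"s11")
E
```

```text
t: 11.35
tcp_pos: [531.3, -418.6, 71.4]
tcp_rot: [[0.816, 0.44, 0.375], [0.485, -0.874, -0.03], [0.314, 0.206, -0.927]]
ft_force: [1.2, 1.0, 3.9]
opening: 0.243
```

View pics/s11.png

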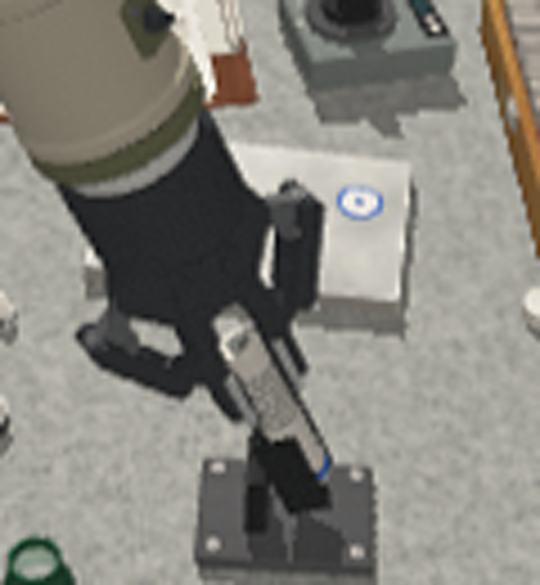

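View pics/w11.png

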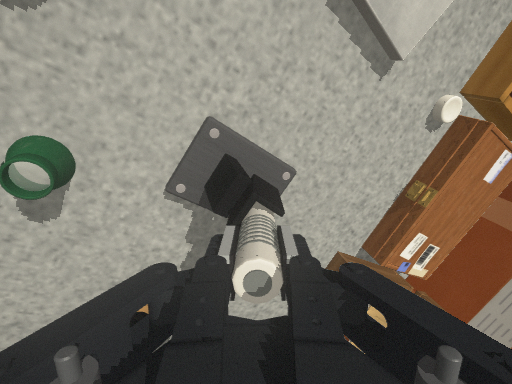

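```bash
python3 -m inch '[[0,0,-1,0,0,0,-1],[0,0,-3,0,0,0,-1],[0,0,-6,0,0,0,-1],[0,0,-9,0,0,0,-1],[0,0,-12,0,0,0,-1],[0,0,-12,0,0,0,-1]]' 45
python3 - <<'E'
from h import *
im=viewer.get_image("side");crop(im,185,80,345,270,3.1,"s12")
s=r.read_state(); R=np.array(s["tcp_rot"]);T=np.array(s["tcp_pos"]); print(np.round(s["joint_positions"],2))
# make upright: rotate tool z to -z ; target TCP above red
z0=R[:,2];z1=np.array([0,0,-1.]);v=np.cross(z0,z1);v=v/np.linalg.norm(v)*np.degrees(np.arccos(z0@z1))
print("rotvec tool",(R.T@v).round(2))
for tgt in [(464,-141.5,220)]: print("delta tool cm",(R.T@(np.array(tgt)-T)/10).round(2))
E
```

```text
t: 12.2
tcp_pos: [485.3, -415.8, 184.5]
tcp_rot: [[0.817, 0.438, 0.375], [0.484, -0.874, -0.032], [0.314, 0.208, -0.926]]
ft_force: [-0.1, 0.5, -0.7]
opening: 0.247
[ 0.75  0.43 -0.01  2.08 -0.64  0.4   1.81]
rotvec tool [ 12.12 -18.45   0.  ]
delta tool cm [ 12.64 -24.12  -5.06]
```

View pics/s12.png

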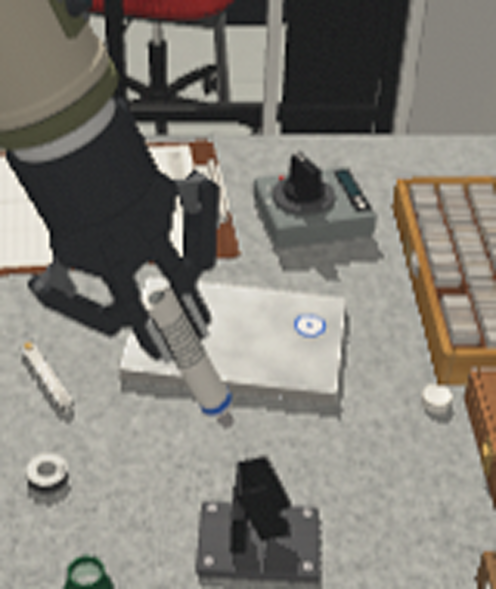

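```bash
python3 -m inch '[[2,-5,0,4,-6,0,-1],[4.5,-11,0,8,-12,0,-1],[7,-17,0,12.1,-18.45,0,-1],[10.5,-25.6,1.5,12.1,-18.45,0,-1],[10.5,-25.6,1.5,12.1,-18.45,0,-1],[10.5,-25.6,1.5,12.1,-18.45,0,-1],[10.5,-25.6,1.5,12.1,-18.45,0,-1],[10.5,-25.6,1.5,12.1,-18.45,0,-1]]' 45
python3 - <<'E'
from h import *
import pickle
s=r.read_state(); c=cal("wrist"); im=viewer.get_image("wrist");cv2.imwrite("pics/w13.png",im); pickle.dump(c,open("w13.pkl","wb"))
im=viewer.get_image("side");cv2.imwrite("pics/s13f.png",im);crop(im,190,100,310,220,5,"s13")
im=viewer.get_image("top");cv2.imwrite("pics/t13f.png",im);crop(im,170,160,270,260,6,"t13")
print(np.round(s["joint_positions"],2))
E
```

```text
t: 13.25
tcp_pos: [465.1, -142.5, 148.9]
tcp_rot: [[0.878, 0.478, -0.0], [0.478, -0.878, -0.0], [-0.0, 0.0, -1.0]]
ft_force: [-0.3, -0.5, -0.1]
opening: 0.245
[-0.1   0.42  0.39  2.2  -0.29  0.57  1.  ]
```

View pics/s13.png

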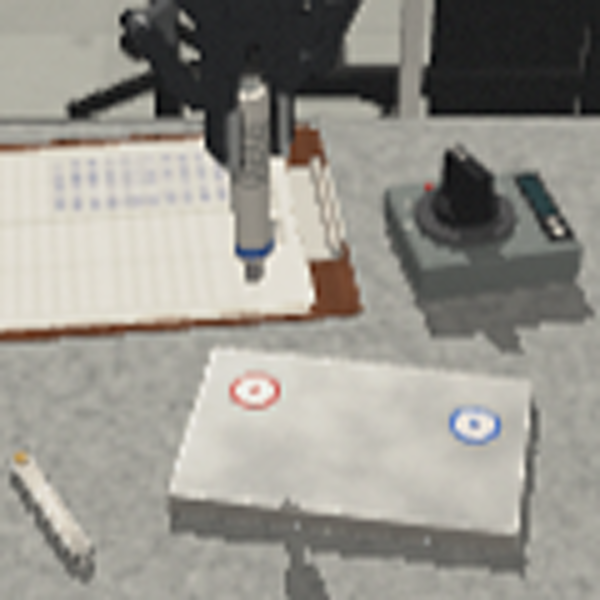

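View pics/w13.png

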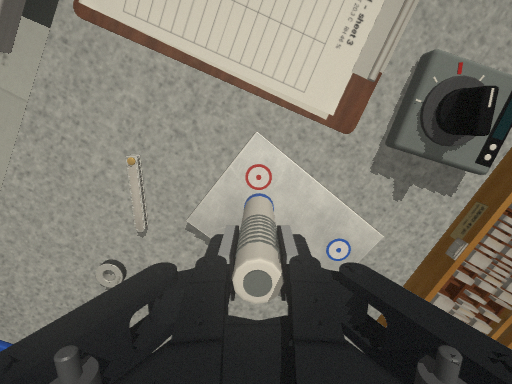

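View pics/t13.png

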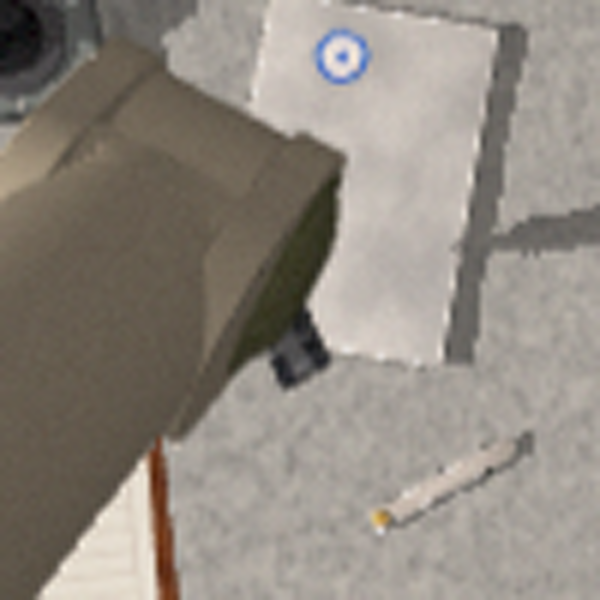

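```bash
python3 - <<'E'
from h import *
import pickle
c=pickle.load(open("w13.pkl","rb")); s=cal("side"); st=r.read_state(); T=np.array(st["tcp_pos"])
print("T",T.round(1),"red by wrist",atz(c,259,177,15).round(1),"blue",atz(c,338.5,250,15).round(1))
sf=cv2.imread("pics/s13f.png"); 
for dz,n in ((-50,"tip"),(-32,"end"),(73,"top")):
    p=T+[0,0,dz]; print(n,"side",(((proj(s,p)-[190,100])+.5)*5-.5).round(1),"wrist",proj(c,p).round(1))
print("red side",(((proj(s,(464.5,-141,15))-[190,100])+.5)*5-.5).round(1), "red by side",atz(s,190+255.5/5-.4,100+390.5/5-.4,15).round(1))
im=cv2.imread("pics/w13.png");crop(im,205,150,315,310,3.7,"w13c"); crop(sf,225,110,260,195,9,"s13c")
E
```

```text
T [ 464.9 -142.4  149.1] red by wrist [ 465.2 -141.1   15. ] blue [ 593.8 -174.6   15. ]
tip side [250.3 276.8] wrist [258.6 199.3]
end side [249.8 250.9] wrist [258.7 205.9]
top side [246.7  86.2] wrist [259.8 285.3]
red side [251.8 388.4] red by side [ 466.7 -143.    15. ]
```

View pics/w13c.png

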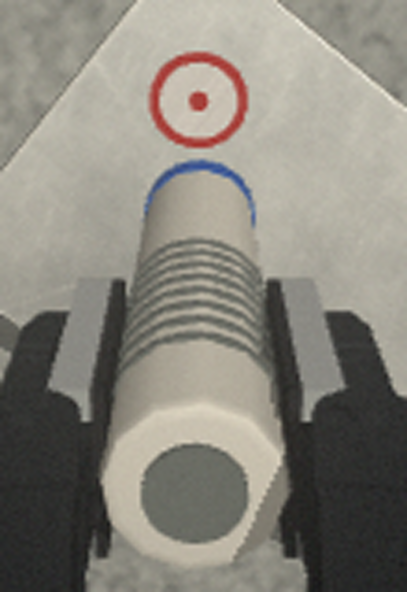

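View pics/s13c.png

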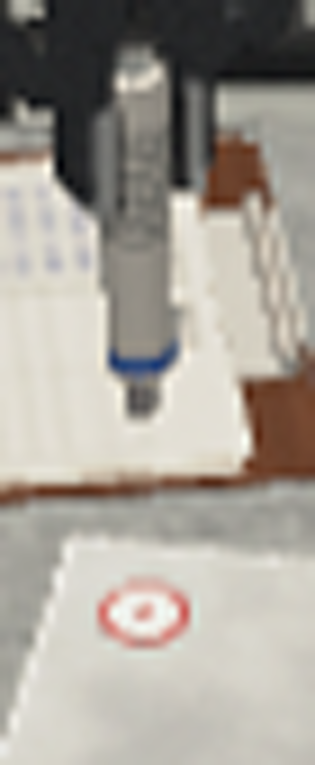

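The probe hangs upright over the red ring: ring at wrist (259,177), band edge (259,194), and side tip and ring within about 1 mm of the prediction. I'll correct by about 1 mm and lower to just above contact.

```bash
python3 -m inch '[[0.1,-0.07,2.5,0,0,0,-1],[0.1,-0.07,5,0,0,0,-1],[0.1,-0.07,7,0,0,0,-1],[0.1,-0.07,7.7,0,0,0,-1],[0.1,-0.07,7.7,0,0,0,-1],[0.1,-0.07,7.7,0,0,0,-1]]' 45
python3 - <<'E'
from h import *
s=cal("side"); T=np.array(r.read_state()["tcp_pos"]);im=viewer.get_image("side");crop(im,220,130,262,190,10,"s14")
print(T.round(1)); 
for z in (15,T[2]-50,T[2]-32): print(z,(((proj(s,[465.5,-141,z])-[220,130])+.5)*10-.5).round(1))
E
```

```text
t: 14.15
tcp_pos: [465.8, -140.0, 72.6]
tcp_rot: [[0.878, 0.479, 0.001], [0.479, -0.878, 0.001], [0.001, -0.0, -1.0]]
ft_force: [0.2, -0.4, -0.4]
opening: 0.242
[ 465.8 -140.    72.6]
15 [207.3 477.2]
22.576595236297777 [207.  457.8]
40.57659523629778 [206.1 411. ]
```

View pics/s14.png

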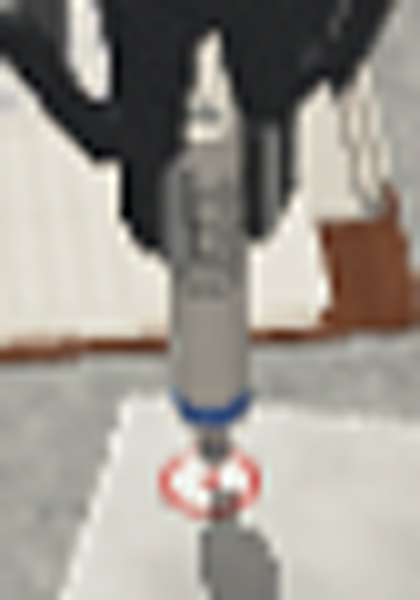

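The tip is at crop (212,460) and the dot at (211,481), about 8 mm below it and in line. I'll lower in small steps.

```bash
for i in 1; do python3 -m inch '[[0,0,0.4,0,0,0,-1],[0,0,0.8,0,0,0,-1],[0,0,0.8,0,0,0,-1]]' 45; done; python3 -m inch '[[0,0,0.2,0,0,0,-1],[0,0,0.2,0,0,0,-1],[0,0,0.2,0,0,0,-1]]' 45;  python3 -m inch '[[0,0,0.2,0,0,0,-1],[0,0,0.2,0,0,0,-1],[0,0,0.2,0,0,0,-1]]' 45
python3 - <<'E'
from h import *
s=cal("side"); a=[]
for i in range(6):
    im=viewer.get_image("side"); a.append(r.read_state()["ft_force"])
crop(im,220,130,262,190,10,"s15"); print(np.round(a,2).tolist())
T=r.read_state()["tcp_pos"];print(np.round(T,1))
im=viewer.get_image("wrist");cv2.imwrite("pics/w15.png",im)
E
```

```text
t: 14.58
tcp_pos: [465.4, -139.6, 63.7]
tcp_rot: [[0.877, 0.48, -0.001], [0.48, -0.877, 0.001], [-0.0, -0.001, -1.0]]
ft_force: [0.4, 0.6, 0.0]
opening: 0.244
t: 14.95
tcp_pos: [465.5, -139.6, 62.0]
tcp_rot: [[0.877, 0.48, -0.0], [0.48, -0.877, 0.001], [0.0, -0.001, -1.0]]
ft_force: [-0.2, 1.5, -0.0]
opening: 0.242
t: 15.32
tcp_pos: [465.5, -139.6, 60.0]
tcp_rot: [[0.877, 0.48, -0.0], [0.48, -0.877, 0.001], [0.0, -0.001, -1.0]]
ft_force: [-0.3, -0.0, 0.7]
opening: 0.247
[[1.04, 0.64, 0.27], [0.43, 0.45, 1.17], [0.8, 0.17, 0.88], [0.19, 0.5, 0.68], [0.97, 0.59, 0.88], [-0.21, -0.08, 0.62]]
[ 465.4 -139.6   59.9]
```

View pics/s15.png

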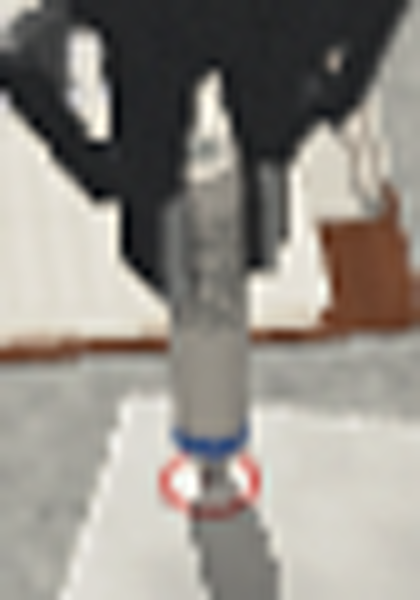

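View pics/w15.png

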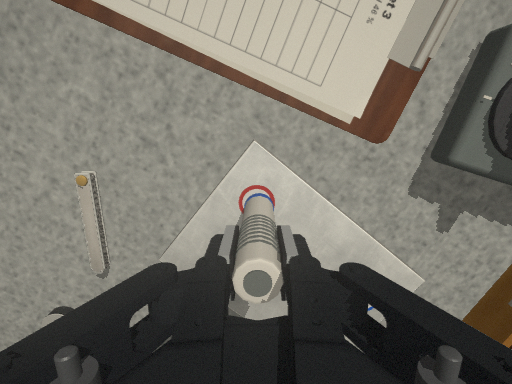

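```bash
python3 -m inch '[[0,0,0.1,0,0,0,-1],[0,0,0.2,0,0,0,-1],[0,0,0.2,0,0,0,-1],[0,0,0.2,0,0,0,-1]]' 45
python3 - <<'E'
from h import *
a=[]
for i in range(16):
    im=viewer.get_image("side"); a.append(r.read_state()["ft_force"])
crop(im,220,130,262,190,10,"s16"); print(np.mean(a,0).round(2),np.std(a,0).round(2))
s=r.read_state();T=s["tcp_pos"];print(np.round(T,1),np.round(s["dq"],3),s["t"])
c=cal("wrist");im=viewer.get_image("wrist");crop(im,205,150,315,310,3.7,"w16"); crop(viewer.get_image("top"),145,135,265,225,6,"t16")
print(proj(c,[T[0],T[1],15]).round(1), proj(c,[465,-141.2,15]).round(1))
E
```

```text
t: 16.18
tcp_pos: [465.5, -139.6, 57.9]
tcp_rot: [[0.877, 0.48, -0.0], [0.48, -0.877, 0.001], [0.0, -0.001, -1.0]]
ft_force: [0.4, -0.7, 1.7]
opening: 0.246
[0.54 0.46 1.64] [0.47 0.59 0.42]
[ 465.5 -139.6   57.9] [-0.    -0.     0.001 -0.001 -0.001  0.001  0.   ] 16.975
[258.8 201.9] [257.3 203.3]
```

View pics/s16.png

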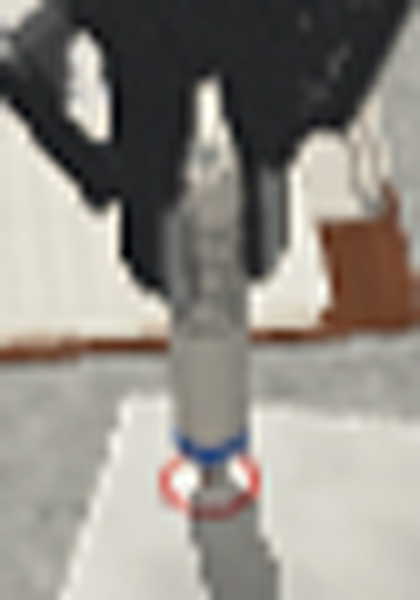

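View pics/w16.png

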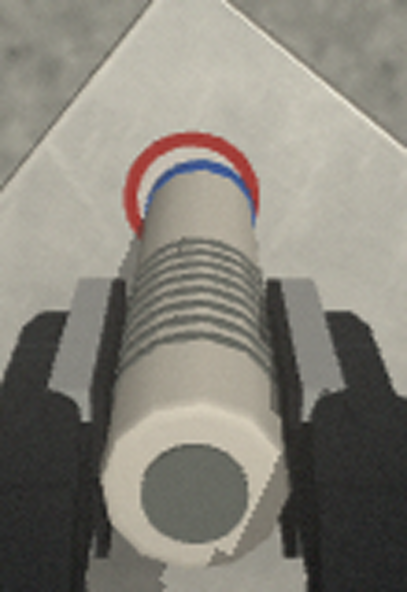

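View pics/t16.png

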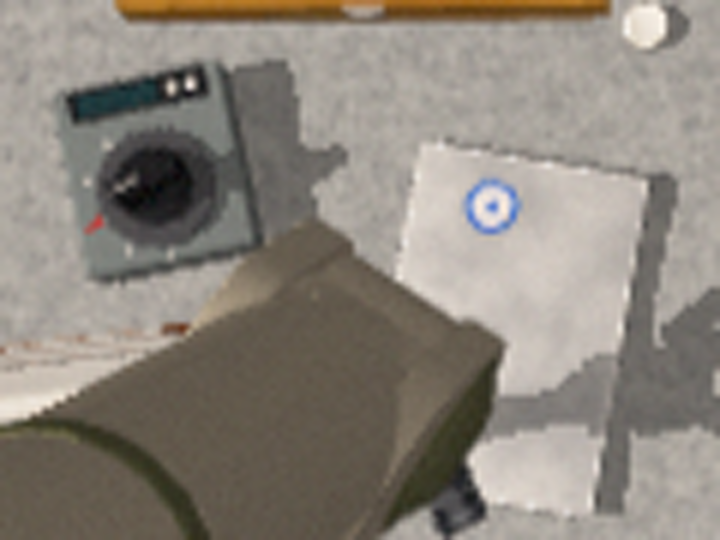

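The pointer, crop (125,185), is still parallel to the red mark at (95,225). The probe is still, pressed about 6 mm and within about 2 mm of the ring's centre, so I'm handing in.

```bash
python3 - <<'E'
from workcell import r
print(r.job_done())
s=r.read_state(); print(s["t"],s["tcp_pos"],s["ft_force"],s["opening"])
E
```

```text
the job is handed in; nothing more can be done
None
the job is handed in; nothing more can be done
```

I turned the selector 48° clockwise onto the red mark and let go. Then I drew the probe out along its lean and set it upright on the red spot, and handed in at about 17 s with it held there, plunger pressed in. No verdict was reported.

**Last checks**
- **Selector:** the pointer lines up with the red mark to about 2°, and still looked right in the top picture at the end.
- **Probe position:** the tool points straight down, and the tip is about 2 mm from the ring's centre. The arm was still, and the opening reading (0.246) shows the barrel in the grip.
- **Press:** the force reading is about 1.6 N. Counting the probe's own weight, that is about 2 to 2.8 N on the plate, so the plunger is in roughly 6 to 8 mm, which is within limits. The side picture gives about 6 mm.
- **Bystanders:** I saw none of them move, but I did not measure each one at the end.

**What disagreed**
- **Fingertips:** in the pictures they stand about 30 mm behind the reported TCP, not 8 mm ahead as stated. My first close on the knob therefore shut on air just above it, and I used the pictured offset from then on.
- **Probe weight:** in the air the force reading dropped only about 0.4 N, less than the roughly 1.2 N expected. That is why the press is given as a range.

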